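Shut the paint bottles, lightest first

ROBOT

A 6-joint arm with a two-finger parallel gripper is mounted at the origin on the work surface. World frame = base frame: x ahead of the robot, y to its left, z up, the work surface at z = 0. Lengths are in m, angles in rad, forces in N, time in s.
With the tool pointing down it reaches from about 0.35 to 0.875 m from the base axis. Payload 4.2 kg.
Tool frame: the origin (TCP) lies on the centre line of the jaws, within the pads' length; the fingertips stand 8 mm ahead of it and the grasp point (between the pads) lies 11 mm behind it (manip.tcp_to_tips is the distance from the TCP to the fingertips, in m); z points along the fingers, y is the direction in which the jaws open and shut (so a half turn about z gives the same grasp; the last joint's range is limited). The gripper opens to 85 mm and grips with 20 to 120 N. Pads are 22 mm wide; open, the fingers measure 114 mm over their backs; the gripper's body (76 mm by 85 mm) begins 54 mm behind the grasp point. The pads swing forward as they close: fully open they stand 13 mm farther back than shut.
Start: joints at [1.502, 0.385, 0.008, 0, -1.194, -0.259], TCP at [0.201, 0.592, 0.239] pointing down, gripper open.
Joint ranges: [-3.14, 3.14], [-1.21, 2.06], [-1.07, 1.41], [-3.16, 2.05], [-2.99, -0.16], [-3.1, 3.1]. Speed limits (rad/s): [2.79, 2.79, 3.14, 3.14, 3.14, 3.14].

INTERFACE

Orientations are given as a rotation vector (axis times angle).
In Python, from rig import manip, eyes, workorder gives the robot as it stands.
- The arm moves only by the tool carry_out, never from a script. Its argument "motion" is a list of rows, each an object of numbers: "wx", "wy", "wz": the turn, a rotation vector about the tool's x, y, z in units of 5 degrees (1.0 is 5 degrees); "dx", "dy", "dz": the shift along the tool's x, y, z in units of 25 mm (1.0 is 25 mm); "gripper": the opening in per cent of the stroke, from 0 (shut) to 100 (fully open). In form: [{"wx": .., "wy": .., "wz": .., "dx": .., "dy": .., "dz": .., "gripper": ..}, ...]. A call has 1 to 5 rows; each row is the pose to reach, as a shift and turn from the pose measured when the call began, along the tool's axes at that moment; what a row does not reach only later rows make up. A row lasts 1/10 s, in which the tool goes at most 50 mm and 8.59 degrees, less where a joint would pass 70% of its speed; a pose out of reach is approached as far as the arm can. A call with a gripper value outside its range is refused whole. The fingers move at their own pace and stop on an object; "grip_force" is the grip in N (left out, the last holds). Time passes only in rows, so rows that repeat a pose let the fingers close. It gives the time, the measured TCP pose, the force and the opening at its end, in the units of the state.
- manip.get_obs(): the state, without advancing time (a new reading comes with each control period).
- eyes.get_image(name): name is "side" or "top" or "wrist"; returns the picture (400x640x3 uint8, blue, green, red); there is no depth.
- eyes.camera_params(name): a dict with "vertical_fov" (degrees; the focal length in pixels is half the picture's height over the tangent of half this angle, whatever the lens; pixels are square), "cx", "cy" (the principal point, pixels), "R" (3x3) and "t" (3): a world point X has camera coordinates R X + t; the wrist camera has in their place "tool_from_camera" (4x4, takes a point from camera to tool coordinates, whose origin is the TCP and whose axes are the flange's). Camera axes: x right, y down, z forward; pixel columns grow to the right and rows downward; lengths in m; the calibration is good to about 2 mm. A picture is of the moment at which its call begins: read the wrist's pose just before it. camera_params takes no time and is no camera call.
- workorder.finish_job(): hands the job in, once; it reports no verdict.
Trained networks look in the newest picture that a camera, given by its name, has taken for a name from the list of things; names that differ only in an ending like _2 or _b are one class to them, and where a whole thing is asked for, a point or a joint stands for the part that bears it (a point fixed in the world has none). Each returns a list of dicts, best first, with "score" (0 to 1); they miss things now and then, are a little off and sometimes report something else, mostly with a low value. They report only what shows in the picture. A call takes as long as a camera call.
- eyes.masks_of(camera, query): "pixels" (400x640 bool, what is visible of it).
- eyes.mark_of(camera, query): "location" ([x, y, z] in m, in the coordinates of the camera as it stood for that picture, good to about 4 mm: a listed point, or the origin of a listed thing).
The state is a dict: "time": time; "q": joint angles; "joint_velocities": joint speeds; "tau": joint torques, N m; "tool_pos": TCP position; "tcp_rot": TCP orientation; "ft_force": force on the tool from outside, world axes, zero at the start; "wrist_torque": the same for the moment, N m; "opening": opening from 0.0 (shut) to 1.0 (fully open).
Only numpy, scipy, OpenCV 4.12 (cv2) and the standard library are available. Lean on these libraries where they do the work, as an engineer would, in place of code of your own. Each camera call takes 0.05 s, during which the arm holds its last target.

TASK

Shut three of the open paint bottles by gently pushing each pull-up spout fully down with a fingertip: the white one first, then the yellow, then the red, so that no dark paint is carried onto a lighter spout. Leave the blue one open, as it is still in use. Do not pick up, tip or shove any bottle from its place (each stays standing where it is), and leave the cups, tubes and brush alone.

Things in the scene. Friction and masses are not known exactly. Their poses are not given: they have to be found in the camera images.
- white_bottle: loose white paint bottle standing on the table, about 0.15 kg: round, 48 mm across up to 82 mm high, then a shoulder and a black collar 30 mm across whose top is 110 mm above the table; a white push-pull spout rises from the collar. Origin at the centre of its underside, z up along its axis.
- white_spout_top (a point): centre of the flat top of the white spout, a disc 23 mm across, on the bottle's axis; it moves with the spout: 138 mm above the table when pulled right up (open), 126 mm when fully down (shut).
- white_spout (a joint): how far the white spout is pushed down, m: 0 = right up (open), 0.012 = fully down (shut, hard stop). Starts between 0 and 0.002. It slides straight down with about 3.5 N of friction (more if pushed fast: about 0.6 N per 10 mm/s), has no spring and stays where it is left.
- yellow_bottle: loose yellow paint bottle standing on the table, about 0.15 kg: round, 48 mm across up to 82 mm high, then a shoulder and a black collar 30 mm across whose top is 110 mm above the table; a yellow push-pull spout rises from the collar. Origin at the centre of its underside, z up along its axis.
- yellow_spout_top (a point): centre of the flat top of the yellow spout, a disc 23 mm across, on the bottle's axis; it moves with the spout: 138 mm above the table when pulled right up (open), 126 mm when fully down (shut).
- yellow_spout (a joint): how far the yellow spout is pushed down, m: 0 = right up (open), 0.012 = fully down (shut, hard stop). Starts between 0 and 0.002. It slides straight down with about 3.5 N of friction (more if pushed fast: about 0.6 N per 10 mm/s), has no spring and stays where it is left.
- red_bottle: loose red paint bottle standing on the table, about 0.15 kg: round, 48 mm across up to 82 mm high, then a shoulder and a black collar 30 mm across whose top is 110 mm above the table; a red push-pull spout rises from the collar. Origin at the centre of its underside, z up along its axis.
- red_spout_top (a point): centre of the flat top of the red spout, a disc 23 mm across, on the bottle's axis; it moves with the spout: 138 mm above the table when pulled right up (open), 126 mm when fully down (shut).
- red_spout (a joint): how far the red spout is pushed down, m: 0 = right up (open), 0.012 = fully down (shut, hard stop). Starts between 0 and 0.002. It slides straight down with about 3.5 N of friction (more if pushed fast: about 0.6 N per 10 mm/s), has no spring and stays where it is left.
- blue_bottle: loose blue paint bottle standing on the table, about 0.15 kg: round, 48 mm across up to 82 mm high, then a shoulder and a black collar 30 mm across whose top is 110 mm above the table; a blue push-pull spout rises from the collar. Origin at the centre of its underside, z up along its axis.
- blue_spout_top (a point): centre of the flat top of the blue spout, a disc 23 mm across, on the bottle's axis; it moves with the spout: 138 mm above the table when pulled right up (open), 126 mm when fully down (shut).
- blue_spout (a joint): how far the blue spout is pushed down, m: 0 = right up (open), 0.012 = fully down (shut, hard stop). Starts between 0 and 0.002. It slides straight down with about 3.5 N of friction (more if pushed fast: about 0.6 N per 10 mm/s), has no spring and stays where it is left.
- coffee_cup: closed takeaway coffee cup, dark red with a white lid, 113 mm tall, 86 mm across; origin at the centre of its underside. Leave alone.
- water_cup: clear empty plastic cup, 95 mm tall, 76 mm across; origin at the centre of its underside. Leave alone.
- blue_tube: blue and black paint tube, 125 mm long, 46 mm wide, 30 mm thick, lying on a lined notebook; origin under its middle. Leave alone.
- red_tube: red and black paint tube, same size, lying on the table; origin under its middle. Leave alone.
- brush: paint brush, 190 mm long, lying on the table; origin under its middle. Leave alone.

How it is judged:
By the outcome, as a careful person would: the job done as asked, in the order asked, and still so for the second after the job is handed in, with the robot touching nothing.
It also fails if it takes over 56 s, if anything falls off the work surface, if the arm or the gripper's body presses on something with over 40 N, if the wrist force passes 120 N, or if a joint passes its speed limit or range.

## Working session

There is one attempt and no reset: what is moved stays moved. The work goes in short steps, Python scripts to look and compute and a tool call to move; the robot and the scene stay as the last step left them, time stands still between calls to the robot, and variables do not carry over. Pictures are saved under pics/ and viewed, and the job is handed in when it is done.

Besides the shell and the picture viewer there is one more tool, called as name(argument=value, ...) on one line, values as JSON. carry_out: Moves the arm, as the interface text tells. Its arguments: {"type":"object","properties":{"motion":{"type":"array"},"grip_force":{"type":"number"}},"required":["motion"]}

```bash
mkdir -p pics
python3 - <<'E'
from rig import manip, eyes, workorder
import cv2, numpy as np
for c in ("top","side"):
    im=eyes.get_image(c); cv2.imwrite(f"pics/{c}0.png",im)
    p=eyes.camera_params(c); R=np.array(p["R"]);t=np.array(p["t"])
    print(c,p["vertical_fov"],"campos",-R.T@t)
    for col in ("white","yellow","red","blue"):
        r=eyes.mark_of(c,col+"_spout_top")
        for d in r[:2]: print(col,round(d["score"],2),np.round(R.T@(np.array(d["location"])-t),4))
o=manip.get_obs(); print(o, manip.tcp_to_tips)
E
```

```text
top 54.97129111980053 campos [ 4.61304892e-01 -8.24123260e-04  1.12006449e+00]
white 0.6 [0.5764 0.2917 0.1402]
yellow 0.53 [ 0.5045 -0.2505  0.1342]
red 0.59 [0.5225 0.1713 0.1384]
blue 0.56 [ 0.5487 -0.1504  0.1372]
blue 0.19 [ 0.7721 -0.135   0.0052]
side 54.063470177404575 campos [ 0.35470221 -0.84474916  0.6054514 ]
white 0.54 [0.579  0.2921 0.136 ]
white 0.33 [0.5795 0.2972 0.    ]
yellow 0.62 [ 0.5056 -0.2497  0.1357]
yellow 0.56 [5.779e-01 2.953e-01 2.000e-04]
red 0.63 [0.5322 0.1715 0.1414]
blue 0.44 [ 0.5551 -0.152   0.135 ]
{'time': 0.5, 'q': array([ 1.50161418e+00,  3.84722710e-01,  7.86320348e-03, -4.96025923e-05,
       -1.19401366e+00, -2.58565769e-01]), 'joint_velocities': array([-0.00052877, -0.00107087,  0.00112138, -0.00026706, -0.00085609,
        0.00091889]), 'tau': array([ 5.66079470e-04, -3.91691494e+01,  1.88442725e+01,  4.18700784e+00,
       -7.31636792e-04, -1.95389518e-06]), 'tool_pos': array([0.20116976, 0.5916923 , 0.23927655]), 'tcp_rot': array([ 3.09941930e+00, -5.12539171e-01, -6.07112321e-05]), 'ft_force': array([ 0.19243893,  0.06752303, -0.46644593]), 'wrist_torque': array([ 0.01198247, -0.04369586,  0.00332336]), 'opening': 0.997133965166963} 0.008
```

View pics/top0.png

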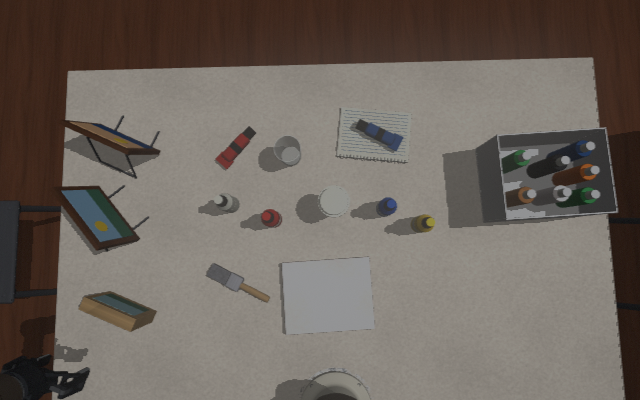

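View pics/side0.png

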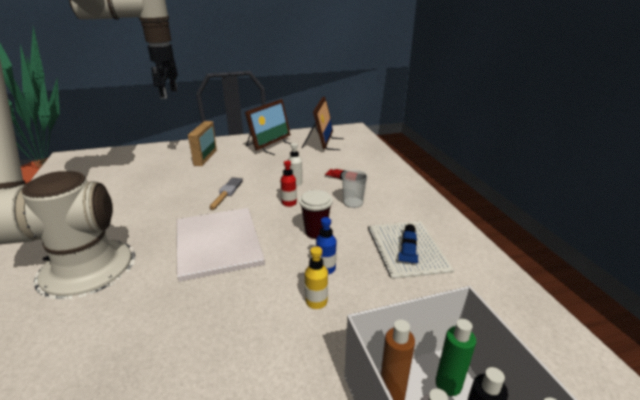

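The four spouts are clear: white at about (225,202) in the top view, red (270,217), blue (387,206) and yellow (427,223). The network marks agree between the two cameras. I'll write a helper, then close the gripper while moving towards white.

```bash
cat > h.py <<'E'
from rig import manip, eyes, workorder
import cv2, numpy as np
from scipy.spatial.transform import Rotation as Ro
def delta(target):
    o=manip.get_obs(); R=Ro.from_rotvec(o["tcp_rot"])
    d=R.inv().apply(np.array(target)-o["tool_pos"])/0.025
    down=R.as_matrix()
    # turn to make tool z exactly down
    z=down[:,2]; c=np.cross(z,[0,0,-1]); w=R.inv().apply(c)/np.radians(5)
    print("t",round(o["time"],2),"pos",np.round(o["tool_pos"],4),"units",np.round(d,3),"w",np.round(w,3),"F",np.round(o["ft_force"],2),"open",round(o["opening"],3))
def wrist(col,name):
    o=manip.get_obs(); im=eyes.get_image("wrist"); cv2.imwrite(f"pics/{name}.png",im)
    p=eyes.camera_params("wrist"); T=np.array(p["tool_from_camera"]); R=Ro.from_rotvec(o["tcp_rot"])
    for d in eyes.mark_of("wrist",col+"_spout_top")[:2]:
        X=T[:3,:3]@np.array(d["location"])+T[:3,3]
        print("mark",round(d["score"],2),np.round(R.apply(X)+o["tool_pos"],4))
    f=200/np.tan(np.radians(p["vertical_fov"])/2)
    for m in eyes.masks_of("wrist",col+"_spout")[:2]:
        ys,xs=np.nonzero(m["pixels"]); print("mask",round(m["score"],2),len(xs),xs.mean().round(1),ys.mean().round(1),xs.min(),xs.max(),ys.min(),ys.max())
    return o,p,f
def ray(o,p,f,u,v,z):
    T=np.array(p["tool_from_camera"]); R=Ro.from_rotvec(o["tcp_rot"]).as_matrix()
    d=R@T[:3,:3]@np.array([(u-p["cx"])/f,(v-p["cy"])/f,1]); c=R@T[:3,3]+o["tool_pos"]
    return c+d*(z-c[2])/d[2]
E
python3 -c "
from h import *
delta([.5777,.292,.22]); print(eyes.camera_params('wrist'))
print({k:eyes.camera_params('top')[k] for k in ('cx','cy')}, eyes.camera_params('top').keys())"
```

```text
t 0.5 pos [0.2012 0.5917 0.2393] units [18.119  6.501  0.771] w [ 0.001  0.    -0.   ] F [ 0.19  0.07 -0.47] open 0.997
{'vertical_fov': 65.19231449132862, 'cx': 320.7713075930067, 'cy': 196.11250368474566, 'tool_from_camera': array([[ 8.83193283e-04, -9.65603794e-01, -2.60016407e-01,
         6.51410869e-02],
       [ 9.99999608e-01,  8.38093148e-04,  2.84316722e-04,
         1.32173123e-04],
       [-5.66193365e-05, -2.60016557e-01,  9.65604156e-01,
        -1.33993246e-01],
       [ 0.00000000e+00,  0.00000000e+00,  0.00000000e+00,
         1.00000000e+00]])}
{'cx': 326.8008184821561, 'cy': 202.55865581353694} dict_keys(['vertical_fov', 'cx', 'cy', 'R', 't'])
```

carry_out(motion=[{"dx": 1.8, "dy": 0.65, "dz": 0, "gripper": 0}, {"dx": 3.6, "dy": 1.3, "dz": 0, "gripper": 0}, {"dx": 5.4, "dy": 1.95, "dz": 0, "gripper": 0}, {"dx": 7.2, "dy": 2.6, "dz": 0, "gripper": 0}, {"dx": 9.0, "dy": 3.25, "dz": 0, "gripper": 0}], grip_force=30)

```text
schema error: expected keys wx, wy, wz, dx, dy, dz, gripper
```

carry_out(motion=[{"dx": 1.8, "dy": 0.65, "gripper": 0}, {"dx": 3.6, "dy": 1.3, "gripper": 0}, {"dx": 5.4, "dy": 1.95, "gripper": 0}, {"dx": 7.2, "dy": 2.6, "gripper": 0}, {"dx": 8.0, "dy": 2.9, "gripper": 0}])

```text
schema error: expected keys wx, wy, wz, dx, dy, dz, gripper
```

```bash
python3 -c "
from h import *
delta([.5777,.292,.20])
o,p,f=wrist('white','w1')"
```

```text
t 0.5 pos [0.2012 0.5917 0.2393] units [18.119  6.501  1.571] w [ 0.001  0.    -0.   ] F [ 0.19  0.07 -0.47] open 0.997
```

View pics/w1.png

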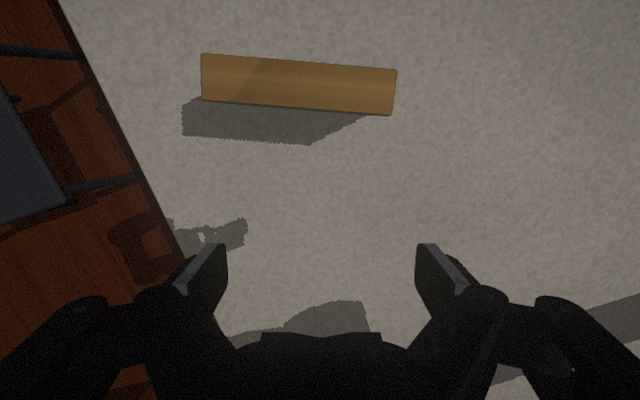

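The wrist picture shows a low wooden frame ahead at (300,85), well below the tips. Nothing moved because every row needs all seven keys, so I'll resend with them.

carry_out(motion=[{"wx": 0, "wy": 0, "wz": 0, "dx": 1.8, "dy": 0.65, "dz": 0, "gripper": 0}, {"wx": 0, "wy": 0, "wz": 0, "dx": 3.6, "dy": 1.3, "dz": 0, "gripper": 0}, {"wx": 0, "wy": 0, "wz": 0, "dx": 5.4, "dy": 1.95, "dz": 0, "gripper": 0}, {"wx": 0, "wy": 0, "wz": 0, "dx": 7.2, "dy": 2.6, "dz": 0, "gripper": 0}, {"wx": 0, "wy": 0, "wz": 0, "dx": 9.0, "dy": 3.25, "dz": 0, "gripper": 0}], grip_force=30)

```text
time: 1.15
tool_pos: [0.3893, 0.4411, 0.2396]
tcp_rot: [-3.099, 0.512, -0.0]
ft_force: [1.6, 0.4, 0.2]
opening: 0.143
```

carry_out(motion=[{"wx": 0, "wy": 0, "wz": 0, "dx": 1.8, "dy": 0.65, "dz": 0, "gripper": 0}, {"wx": 0, "wy": 0, "wz": 0, "dx": 3.6, "dy": 1.3, "dz": 0, "gripper": 0}, {"wx": 0, "wy": 0, "wz": 0, "dx": 5.4, "dy": 1.95, "dz": 0, "gripper": 0}, {"wx": 0, "wy": 0, "wz": 0, "dx": 6.6, "dy": 2.4, "dz": 0, "gripper": 0}, {"wx": 0, "wy": 0, "wz": 0, "dx": 7.0, "dy": 2.6, "dz": 0, "gripper": 0}])

```text
time: 1.65
tool_pos: [0.5362, 0.321, 0.2393]
tcp_rot: [-3.098, 0.518, -0.001]
ft_force: [-0.8, 0.0, 0.1]
opening: -0.001
```

```bash
python3 -c "
from h import *
delta([.5777,.292,.20])
o,p,f=wrist('white','w2')
delta([.5777,.292,.20])"
```

```text
t 1.65 pos [0.5362 0.321  0.2393] units [1.946 0.557 1.574] w [-0.003 -0.004  0.   ] F [-0.75  0.02  0.12] open -0.001
mask 0.93 701 339.4 138.5 325 354 124 154
mask 0.74 4175 476.3 136.1 427 531 110 162
t 1.8 pos [0.534  0.3231 0.2395] units [2.054 0.614 1.577] w [-0.006  0.002 -0.   ] F [-0.54  0.27  0.03] open -0.004
```

View pics/w2.png

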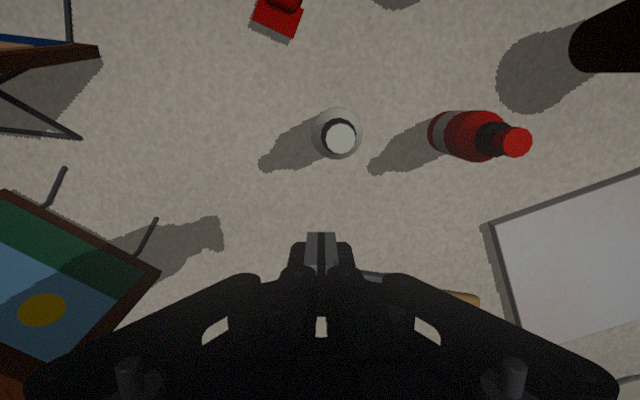

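White's disc shows at (340,138), red's at (516,142), and the closed tips are at (321,240). The arm was still settling, so I'll measure again now.

```bash
python3 -c "
from h import *
o,p,f=wrist('white','w3')
im=cv2.imread('pics/w3.png').astype(int)
g=im.min(2)
for n,m,(x0,x1,y0,y1) in (('white',g>140,(318,362,115,160)),('red',(im[...,2]>150)&(im[...,1]<60),(498,540,120,165))):
    ys,xs=np.nonzero(m[y0:y1,x0:x1]); u,v=xs.mean()+x0,ys.mean()+y0
    print(n,len(xs),u,v,np.ptp(xs),np.ptp(ys),np.round(ray(o,p,f,u,v,.137),4))
delta([.5777,.292,.16])"
```

```text
mark 0.68 [0.5771 0.2943 0.1349]
mask 0.83 759 341.5 135.6 327 356 120 150
white 4 348.5 123.0 11 6 [0.5816 0.2852 0.137 ]<string>:7: RuntimeWarning: Mean of empty slice.
  ret = ret.dtype.type(ret / rcount)
Traceback (most recent call last):
ValueError: zero-size array to reduction operation maximum which has no identity
```

```bash
cat >> h.py <<'E'
def fix(col,name,z=.137):
    o,p,f=wrist(col,name)
    m=eyes.masks_of("wrist",col+"_spout")
    for d in m[:2]:
        ys,xs=np.nonzero(d["pixels"]); print("ray",np.round(ray(o,p,f,xs.mean(),ys.mean(),z),4))
E
python3 -c "
from h import *
fix('white','w4'); delta([.5777,.2930,.16])"
```

```text
mark 0.63 [0.5766 0.2962 0.1346]
mark 0.58 [0.5304 0.1683 0.1338]
mask 0.64 654 342.7 133.8 329 357 120 148
ray [0.5747 0.293  0.137 ]
t 2.15 pos [0.5334 0.3241 0.2398] units [2.077 0.614 3.192] w [-0.01  -0.002  0.   ] F [-0.05 -0.22  0.66] open 0.003
```

carry_out(motion=[{"wx": 0, "wy": 0, "wz": 0, "dx": 1.4, "dy": 0.4, "dz": 1.0, "gripper": 0}, {"wx": 0, "wy": 0, "wz": 0, "dx": 2.03, "dy": 0.63, "dz": 2.2, "gripper": 0}, {"wx": 0, "wy": 0, "wz": 0, "dx": 2.03, "dy": 0.63, "dz": 2.9, "gripper": 0}, {"wx": 0, "wy": 0, "wz": 0, "dx": 2.03, "dy": 0.63, "dz": 2.9, "gripper": 0}])

```text
time: 2.55
tool_pos: [0.5749, 0.2919, 0.1638]
tcp_rot: [3.096, -0.51, -0.007]
ft_force: [-0.7, 0.4, 0.7]
opening: 0.005
```

```bash
python3 -c "
from h import *
fix('white','w5')
im=eyes.get_image('side');cv2.imwrite('pics/s5.png',cv2.resize(im[100:240,220:380],None,fx=4,fy=4))
delta([.5765,.2930,.146])"
```

```text
mark 0.88 [0.5772 0.2966 0.1346]
mask 0.87 821 318.9 224.1 298 340 210 241
mask 0.67 1883 549.5 235.7 521 577 215 258
ray [0.5808 0.2907 0.137 ]
ray [0.5333 0.172  0.137 ]
t 2.8 pos [0.5769 0.294  0.1692] units [-0.004  0.047  0.93 ] w [-0.041 -0.026  0.   ] F [-0.12  0.48  0.64] open 0.001
```

View pics/w5.png

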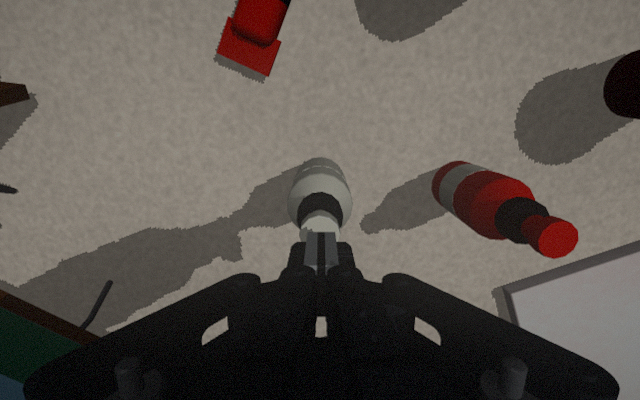

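View pics/s5.png

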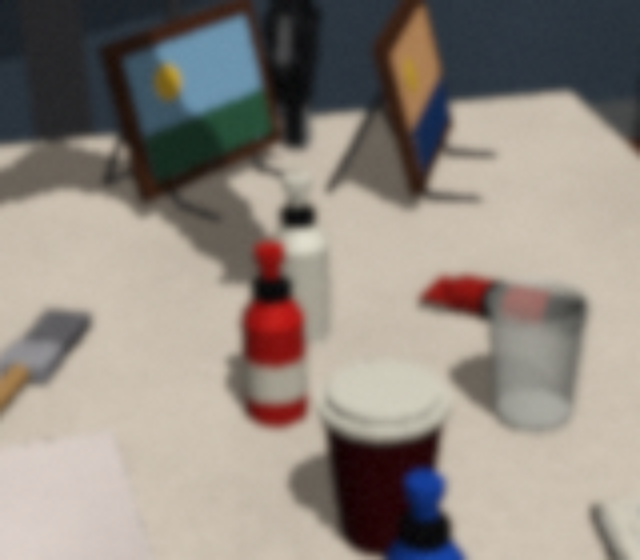

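The tip is centred over the white spout: (319,240) in the wrist view, and directly above it in the side view. Descending.

carry_out(motion=[{"wx": 0, "wy": 0, "wz": 0, "dx": 0, "dy": 0, "dz": 0.25, "gripper": 0}, {"wx": 0, "wy": 0, "wz": 0, "dx": 0, "dy": 0.02, "dz": 0.5, "gripper": 0}, {"wx": 0, "wy": 0, "wz": 0, "dx": 0, "dy": 0.04, "dz": 0.7, "gripper": 0}, {"wx": 0, "wy": 0, "wz": 0, "dx": 0, "dy": 0.04, "dz": 0.8, "gripper": 0}, {"wx": 0, "wy": 0, "wz": 0, "dx": 0, "dy": 0.04, "dz": 0.85, "gripper": 0}])

```text
time: 3.3
tool_pos: [0.5765, 0.2929, 0.1473]
tcp_rot: [-3.098, 0.507, -0.003]
ft_force: [-0.1, 0.1, 0.3]
opening: 0.001
```

carry_out(motion=[{"wx": 0, "wy": 0, "wz": 0, "dx": 0, "dy": 0, "dz": 0.05, "gripper": 0}, {"wx": 0, "wy": 0, "wz": 0, "dx": 0, "dy": 0, "dz": 0.1, "gripper": 0}, {"wx": 0, "wy": 0, "wz": 0, "dx": 0, "dy": 0, "dz": 0.15, "gripper": 0}, {"wx": 0, "wy": 0, "wz": 0, "dx": 0, "dy": 0, "dz": 0.2, "gripper": 0}, {"wx": 0, "wy": 0, "wz": 0, "dx": 0, "dy": 0, "dz": 0.25, "gripper": 0}])

```text
time: 3.8
tool_pos: [0.5768, 0.293, 0.1417]
tcp_rot: [-3.097, 0.507, -0.005]
ft_force: [-0.7, -0.0, 5.2]
opening: 0.0
```

Contact is at about 5 N, so the spout is sliding. I'll keep pushing slowly.

carry_out(motion=[{"wx": 0, "wy": 0, "wz": 0, "dx": 0, "dy": 0, "dz": 0.05, "gripper": 0}, {"wx": 0, "wy": 0, "wz": 0, "dx": 0, "dy": 0, "dz": 0.1, "gripper": 0}, {"wx": 0, "wy": 0, "wz": 0, "dx": 0, "dy": 0, "dz": 0.15, "gripper": 0}, {"wx": 0, "wy": 0, "wz": 0, "dx": 0, "dy": 0, "dz": 0.2, "gripper": 0}, {"wx": 0, "wy": 0, "wz": 0, "dx": 0, "dy": 0, "dz": 0.25, "gripper": 0}])

```text
time: 4.3
tool_pos: [0.5768, 0.293, 0.1353]
tcp_rot: [-3.097, 0.507, -0.005]
ft_force: [-1.3, -0.3, 4.5]
opening: -0.005
```

carry_out(motion=[{"wx": 0, "wy": 0, "wz": 0, "dx": 0, "dy": 0, "dz": 0.04, "gripper": 0}, {"wx": 0, "wy": 0, "wz": 0, "dx": 0, "dy": 0, "dz": 0.06, "gripper": 0}, {"wx": 0, "wy": 0, "wz": 0, "dx": 0, "dy": 0, "dz": 0.06, "gripper": 0}])

```text
time: 4.6
tool_pos: [0.577, 0.2931, 0.1341]
tcp_rot: [-3.097, 0.507, -0.005]
ft_force: [-1.0, -0.5, 5.2]
opening: 0.001
```

carry_out(motion=[{"wx": 0, "wy": 0, "wz": 0, "dx": 0, "dy": 0, "dz": 0.04, "gripper": 0}, {"wx": 0, "wy": 0, "wz": 0, "dx": 0, "dy": 0, "dz": 0.06, "gripper": 0}, {"wx": 0, "wy": 0, "wz": 0, "dx": 0, "dy": 0, "dz": 0.06, "gripper": 0}])

```text
time: 4.9
tool_pos: [0.5777, 0.2935, 0.1343]
tcp_rot: [-3.096, 0.506, -0.009]
ft_force: [-1.1, -0.8, 8.4]
opening: 0.002
```

carry_out(motion=[{"wx": 0, "wy": 0, "wz": 0, "dx": 0, "dy": 0, "dz": 0.08, "gripper": 0}, {"wx": 0, "wy": 0, "wz": 0, "dx": 0, "dy": 0, "dz": 0.1, "gripper": 0}, {"wx": 0, "wy": 0, "wz": 0, "dx": 0, "dy": 0, "dz": 0.1, "gripper": 0}])

```text
time: 5.2
tool_pos: [0.5789, 0.2941, 0.1344]
tcp_rot: [-3.094, 0.504, -0.014]
ft_force: [-1.8, -1.2, 11.8]
opening: 0.001
```

Travel has stopped at the expected height (tip about 0.126) with force rising to 12 N, which is the hard stop. I'll lift clear, check, then go to yellow.

carry_out(motion=[{"wx": 0, "wy": 0, "wz": 0, "dx": 0, "dy": 0, "dz": -0.15, "gripper": 0}, {"wx": 0, "wy": 0, "wz": 0, "dx": 0, "dy": 0, "dz": -0.5, "gripper": 0}, {"wx": 0, "wy": 0, "wz": 0, "dx": 0, "dy": 0, "dz": -1.5, "gripper": 0}, {"wx": 0, "wy": 0, "wz": 0, "dx": 0, "dy": 0, "dz": -2.5, "gripper": 0}, {"wx": 0, "wy": 0, "wz": 0, "dx": 0, "dy": 0, "dz": -3.5, "gripper": 0}])

```text
time: 5.7
tool_pos: [0.5777, 0.2935, 0.222]
tcp_rot: [-3.095, 0.504, -0.012]
ft_force: [0.6, -0.0, 0.4]
opening: -0.001
```

```bash
python3 -c "
from h import *
im=eyes.get_image('side');cv2.imwrite('pics/s6.png',cv2.resize(im[100:240,220:380],None,fx=4,fy=4))
fix('white','w6',.126)
for c in ('side','top'):
    if c=='top': eyes.get_image('top')
    p=eyes.camera_params(c); R=np.array(p['R']);t=np.array(p['t'])
    for d in eyes.mark_of(c,'white_spout_top')[:2]: print(c,R.T@(np.array(d['location'])-t))
delta([.505,-.2500,.22])"
```

```text
mark 0.82 [0.5775 0.2971 0.1252]
mask 0.91 653 326.7 203.9 313 341 190 218
ray [0.5757 0.2923 0.126 ]
top [ 0.54811627 -0.15044678  0.13755705]
t 6.1 pos [0.5775 0.2933 0.2202] units [ 4.146 21.528 -0.084] w [-0.062 -0.07   0.   ] F [-0.7   0.96  0.51] open 0.003
```

View pics/s6.png

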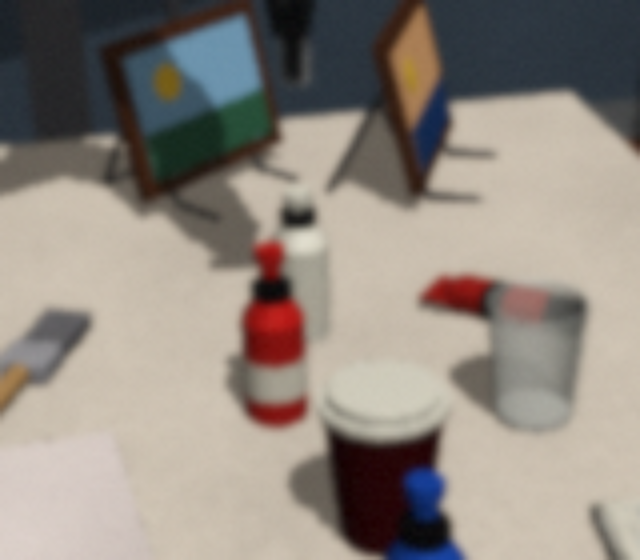

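View pics/w6.png

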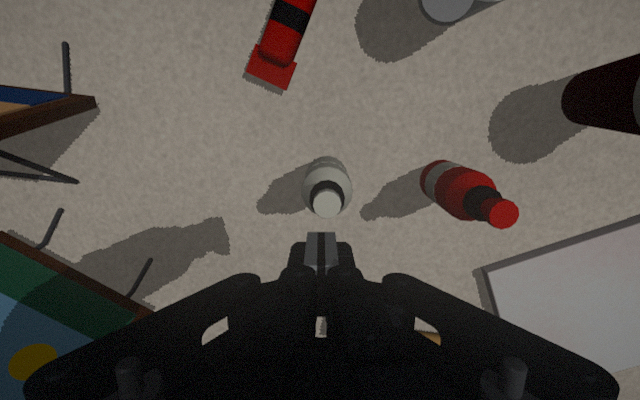

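White is shut (side view at (297,190), spout down on its collar), standing in place. Next is yellow.

carry_out(motion=[{"wx": 0, "wy": 0, "wz": 0, "dx": 0.35, "dy": 1.8, "dz": -0.3, "gripper": 0}, {"wx": 0, "wy": 0, "wz": 0, "dx": 0.7, "dy": 3.6, "dz": -0.3, "gripper": 0}, {"wx": -0.06, "wy": -0.07, "wz": 0, "dx": 1.05, "dy": 5.4, "dz": -0.3, "gripper": 0}, {"wx": -0.06, "wy": -0.07, "wz": 0, "dx": 1.4, "dy": 7.2, "dz": -0.3, "gripper": 0}, {"wx": -0.06, "wy": -0.07, "wz": 0, "dx": 1.75, "dy": 9.0, "dz": -0.3, "gripper": 0}])

```text
time: 6.6
tool_pos: [0.5467, 0.0642, 0.2259]
tcp_rot: [3.1, -0.504, -0.002]
ft_force: [0.9, 0.4, 0.3]
opening: 0.001
```

carry_out(motion=[{"wx": 0, "wy": 0, "wz": 0, "dx": 0.35, "dy": 1.8, "dz": 0, "gripper": 0}, {"wx": 0, "wy": 0, "wz": 0, "dx": 0.7, "dy": 3.6, "dz": 0, "gripper": 0}, {"wx": 0, "wy": 0, "wz": 0, "dx": 1.05, "dy": 5.4, "dz": 0, "gripper": 0}, {"wx": 0, "wy": 0, "wz": 0, "dx": 1.4, "dy": 7.2, "dz": 0, "gripper": 0}, {"wx": 0, "wy": 0, "wz": 0, "dx": 1.75, "dy": 9.0, "dz": 0, "gripper": 0}])

```text
time: 7.1
tool_pos: [0.516, -0.1647, 0.2254]
tcp_rot: [3.1, -0.504, -0.004]
ft_force: [1.7, 0.0, -0.7]
opening: -0.004
```

```bash
python3 -c "
from h import *
delta([.505,-.2500,.22])"
```

```text
t 7.1 pos [ 0.516  -0.1647  0.2254] units [0.662 3.375 0.218] w [ 0.012  0.026 -0.   ] F [ 1.73  0.04 -0.67] open -0.004
```

carry_out(motion=[{"wx": 0, "wy": 0, "wz": 0, "dx": 0.35, "dy": 1.6, "dz": 0, "gripper": 0}, {"wx": 0, "wy": 0, "wz": 0, "dx": 0.6, "dy": 2.9, "dz": 0.1, "gripper": 0}, {"wx": 0, "wy": 0, "wz": 0, "dx": 0.66, "dy": 3.38, "dz": 0.2, "gripper": 0}, {"wx": 0, "wy": 0, "wz": 0, "dx": 0.66, "dy": 3.38, "dz": 0.2, "gripper": 0}, {"wx": 0, "wy": 0, "wz": 0, "dx": 0.66, "dy": 3.38, "dz": 0.2, "gripper": 0}])

```text
time: 7.6
tool_pos: [0.5048, -0.2495, 0.2199]
tcp_rot: [3.1, -0.504, -0.006]
ft_force: [-0.6, 0.2, 0.3]
opening: -0.002
```

```bash
python3 -c "
from h import *
fix('yellow','w7'); delta([.505,-.2500,.165])"
```

```text
mark 0.83 [ 0.5105 -0.2484  0.1363]
mask 0.76 831 323.6 201.5 308 339 186 218
mask 0.24 3958 202.8 167.3 156 247 136 198
ray [ 0.5063 -0.2525  0.137 ]
ray [ 0.5568 -0.1801  0.137 ]
t 7.8 pos [ 0.5053 -0.249   0.2207] units [0.006 0.041 2.226] w [0.011 0.023 0.   ] F [0.56 0.6  0.27] open -0.001
```

View pics/w7.png

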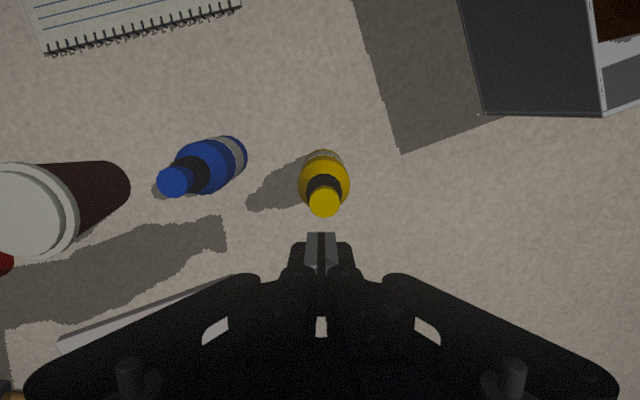

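Yellow is right ahead at (324,202), in line with the tips. Descending.

carry_out(motion=[{"wx": 0, "wy": 0, "wz": 0, "dx": 0.05, "dy": 0.04, "dz": 0.8, "gripper": 0}, {"wx": 0, "wy": 0, "wz": 0, "dx": 0.05, "dy": 0.04, "dz": 1.6, "gripper": 0}, {"wx": 0, "wy": 0, "wz": 0, "dx": 0.05, "dy": 0.04, "dz": 2.2, "gripper": 0}, {"wx": 0, "wy": 0, "wz": 0, "dx": 0.05, "dy": 0.04, "dz": 2.2, "gripper": 0}, {"wx": 0, "wy": 0, "wz": 0, "dx": 0.05, "dy": 0.04, "dz": 2.2, "gripper": 0}])

```text
time: 8.3
tool_pos: [0.5066, -0.2499, 0.1661]
tcp_rot: [3.101, -0.499, -0.003]
ft_force: [0.0, -0.4, 0.1]
opening: -0.001
```

```bash
python3 -c "
from h import *
fix('yellow','w8')
im=eyes.get_image('side');cv2.imwrite('pics/s8.png',cv2.resize(im[180:320,240:400],None,fx=4,fy=4))
delta([.5063,-.2505,.148])"
```

```text
mark 0.62 [ 0.5101 -0.2481  0.1342]
mask 0.75 7416 40.1 214.8 0 98 171 286
mask 0.72 804 326.8 224.0 305 345 210 241
ray [ 0.5647 -0.1073  0.137 ]
ray [ 0.5104 -0.2549  0.137 ]
t 8.55 pos [ 0.5066 -0.2503  0.1666] units [-0.01   0.009  0.745] w [ 0.009  0.001 -0.   ] F [-0.79 -0.29  0.76] open -0.003
```

View pics/s8.png

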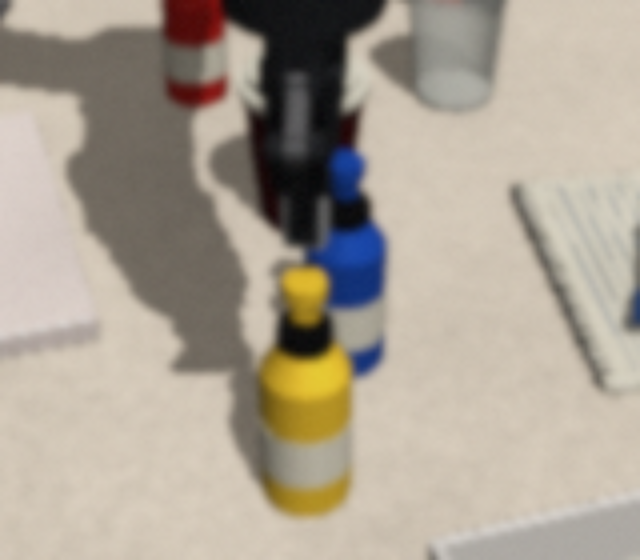

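View pics/w8.png

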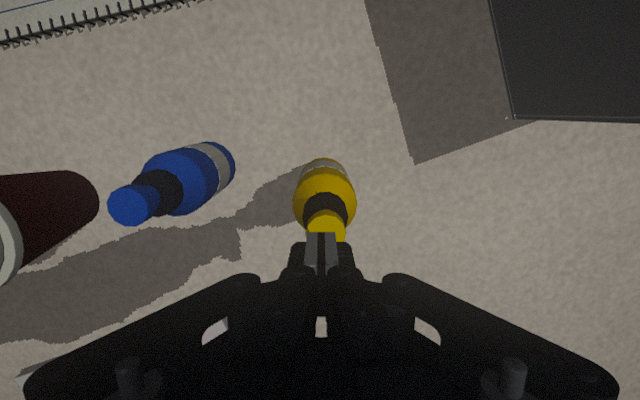

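Centred to within about 2 mm (disc centre column 326, tips 321). I'll trim that and push.

carry_out(motion=[{"wx": 0, "wy": 0, "wz": 0, "dx": 0.02, "dy": 0.06, "dz": 0.25, "gripper": 0}, {"wx": 0, "wy": 0, "wz": 0, "dx": 0.02, "dy": 0.06, "dz": 0.5, "gripper": 0}, {"wx": 0, "wy": 0, "wz": 0, "dx": 0.02, "dy": 0.06, "dz": 0.65, "gripper": 0}, {"wx": 0, "wy": 0, "wz": 0, "dx": 0.02, "dy": 0.06, "dz": 0.74, "gripper": 0}, {"wx": 0, "wy": 0, "wz": 0, "dx": 0.02, "dy": 0.06, "dz": 0.78, "gripper": 0}])

```text
time: 9.05
tool_pos: [0.5064, -0.2519, 0.1466]
tcp_rot: [3.101, -0.501, -0.002]
ft_force: [0.0, 0.5, -0.9]
opening: -0.001
```

carry_out(motion=[{"wx": 0, "wy": 0, "wz": 0, "dx": 0, "dy": 0, "dz": 0.05, "gripper": 0}, {"wx": 0, "wy": 0, "wz": 0, "dx": 0, "dy": 0, "dz": 0.1, "gripper": 0}, {"wx": 0, "wy": 0, "wz": 0, "dx": 0, "dy": 0, "dz": 0.15, "gripper": 0}, {"wx": 0, "wy": 0, "wz": 0, "dx": 0, "dy": 0, "dz": 0.2, "gripper": 0}, {"wx": 0, "wy": 0, "wz": 0, "dx": 0, "dy": 0, "dz": 0.25, "gripper": 0}])

```text
time: 9.55
tool_pos: [0.5067, -0.252, 0.1408]
tcp_rot: [3.101, -0.5, -0.0]
ft_force: [-0.1, 0.4, 3.8]
opening: 0.0
```

carry_out(motion=[{"wx": 0, "wy": 0, "wz": 0, "dx": 0, "dy": 0, "dz": 0.05, "gripper": 0}, {"wx": 0, "wy": 0, "wz": 0, "dx": 0, "dy": 0, "dz": 0.1, "gripper": 0}, {"wx": 0, "wy": 0, "wz": 0, "dx": 0, "dy": 0, "dz": 0.15, "gripper": 0}, {"wx": 0, "wy": 0, "wz": 0, "dx": 0, "dy": 0, "dz": 0.2, "gripper": 0}, {"wx": 0, "wy": 0, "wz": 0, "dx": 0, "dy": 0, "dz": 0.25, "gripper": 0}])

```text
time: 10.05
tool_pos: [0.5067, -0.252, 0.1344]
tcp_rot: [3.101, -0.5, -0.0]
ft_force: [-0.4, 0.5, 4.3]
opening: -0.001
```

carry_out(motion=[{"wx": 0, "wy": 0, "wz": 0, "dx": 0, "dy": 0, "dz": 0.05, "gripper": 0}, {"wx": 0, "wy": 0, "wz": 0, "dx": 0, "dy": 0, "dz": 0.08, "gripper": 0}, {"wx": 0, "wy": 0, "wz": 0, "dx": 0, "dy": 0, "dz": 0.08, "gripper": 0}])

```text
time: 10.35
tool_pos: [0.5076, -0.2525, 0.1341]
tcp_rot: [3.1, -0.499, 0.004]
ft_force: [-0.8, 1.0, 11.0]
opening: -0.003
```

carry_out(motion=[{"wx": 0, "wy": 0, "wz": 0, "dx": 0, "dy": 0, "dz": 0.06, "gripper": 0}, {"wx": 0, "wy": 0, "wz": 0, "dx": 0, "dy": 0, "dz": 0.08, "gripper": 0}, {"wx": 0, "wy": 0, "wz": 0, "dx": 0, "dy": 0, "dz": 0.08, "gripper": 0}])

```text
time: 10.65
tool_pos: [0.5086, -0.253, 0.1343]
tcp_rot: [3.099, -0.497, 0.008]
ft_force: [-2.5, 1.1, 12.8]
opening: 0.0
```

Hard stop reached: 12.8 N, no further travel. Lifting and checking.

carry_out(motion=[{"wx": 0, "wy": 0, "wz": 0, "dx": 0, "dy": 0, "dz": -0.15, "gripper": 0}, {"wx": 0, "wy": 0, "wz": 0, "dx": 0, "dy": 0, "dz": -0.5, "gripper": 0}, {"wx": 0, "wy": 0, "wz": 0, "dx": 0, "dy": 0, "dz": -1.5, "gripper": 0}, {"wx": 0, "wy": 0, "wz": 0, "dx": 0, "dy": 0, "dz": -2.5, "gripper": 0}, {"wx": 0, "wy": 0, "wz": 0, "dx": 0, "dy": 0, "dz": -3.6, "gripper": 0}])

```text
time: 11.15
tool_pos: [0.5076, -0.2524, 0.2243]
tcp_rot: [3.099, -0.497, 0.005]
ft_force: [1.2, -0.1, -0.8]
opening: 0.004
```

```bash
python3 -c "
from h import *
im=eyes.get_image('side');cv2.imwrite('pics/s9.png',cv2.resize(im[180:320,240:400],None,fx=4,fy=4))
fix('yellow','w9',.126)
delta([.531,.1710,.22])"
```

```text
mark 0.57 [ 0.5079 -0.2454  0.1231]
mask 0.65 627 320.3 204.0 307 334 190 218
mask 0.28 2332 320.1 188.1 296 345 157 218
ray [ 0.5063 -0.2526  0.126 ]
ray [ 0.5187 -0.2564  0.126 ]
t 11.4 pos [ 0.5076 -0.2523  0.2234] units [ -4.412 -16.375   0.086] w [ 0.023 -0.048  0.   ] F [-0.82  0.48 -0.47] open -0.002
```

View pics/s9.png

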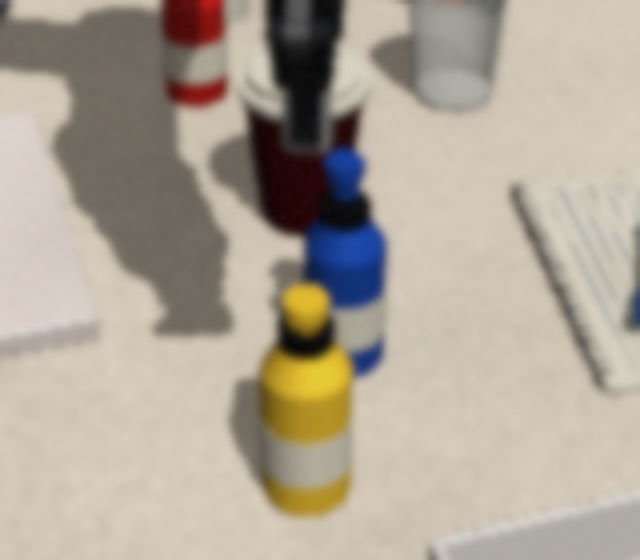

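Yellow is shut: its spout dropped from about row 270 to 287 with the body unmoved, and blue is still up. Now red.

carry_out(motion=[{"wx": 0, "wy": 0, "wz": 0, "dx": -0.48, "dy": -1.8, "dz": 0, "gripper": 0}, {"wx": 0, "wy": 0, "wz": 0, "dx": -0.96, "dy": -3.6, "dz": 0, "gripper": 0}, {"wx": 0, "wy": 0, "wz": 0, "dx": -1.44, "dy": -5.4, "dz": 0, "gripper": 0}, {"wx": 0, "wy": 0, "wz": 0, "dx": -1.92, "dy": -7.2, "dz": 0, "gripper": 0}, {"wx": 0, "wy": 0, "wz": 0, "dx": -2.4, "dy": -9.0, "dz": 0, "gripper": 0}])

```text
time: 11.9
tool_pos: [0.52, -0.0182, 0.2213]
tcp_rot: [3.098, -0.498, 0.002]
ft_force: [1.5, 0.3, -0.1]
opening: -0.002
```

```bash
python3 -c "
from h import *
delta([.531,.1710,.22])"
```

```text
t 11.9 pos [ 0.52   -0.0182  0.2213] units [-1.955 -7.325  0.022] w [ 0.039 -0.018  0.   ] F [ 1.47  0.3  -0.08] open -0.002
```

carry_out(motion=[{"wx": 0, "wy": 0, "wz": 0, "dx": -0.48, "dy": -1.8, "dz": 0, "gripper": 0}, {"wx": 0, "wy": 0, "wz": 0, "dx": -0.96, "dy": -3.6, "dz": 0, "gripper": 0}, {"wx": 0, "wy": 0, "wz": 0, "dx": -1.44, "dy": -5.4, "dz": 0, "gripper": 0}, {"wx": 0, "wy": 0, "wz": 0, "dx": -1.85, "dy": -6.9, "dz": 0, "gripper": 0}, {"wx": 0, "wy": 0, "wz": 0, "dx": -1.95, "dy": -7.32, "dz": 0, "gripper": 0}])

```text
time: 12.4
tool_pos: [0.5305, 0.1739, 0.2187]
tcp_rot: [3.098, -0.492, -0.002]
ft_force: [0.3, -1.3, -0.9]
opening: -0.002
```

carry_out(motion=[{"wx": 0, "wy": 0, "wz": 0, "dx": -0.05, "dy": -0.1, "dz": 0, "gripper": 0}, {"wx": 0, "wy": 0, "wz": 0, "dx": -0.05, "dy": -0.1, "dz": 0, "gripper": 0}])

```text
time: 12.6
tool_pos: [0.5294, 0.1763, 0.2174]
tcp_rot: [3.096, -0.492, -0.006]
ft_force: [-0.3, -0.9, -0.1]
opening: 0.004
```

```bash
python3 -c "
from h import *
fix('red','w10'); delta([.531,.1710,.165])"
```

```text
mark 0.8 [0.5305 0.1716 0.1346]
mask 0.81 739 330.3 201.1 316 345 185 217
ray [0.5304 0.168  0.137 ]
t 12.8 pos [0.53   0.1754 0.2187] units [0.092 0.143 2.149] w [0.063 0.007 0.   ] F [0.4  0.73 0.4 ] open 0.001
```

View pics/w10.png

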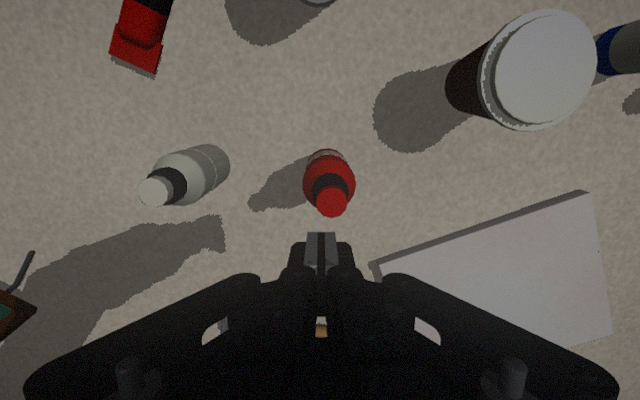

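Red is at (331,201), slightly right of the tips. White is shut at (155,191). Descending over red.

carry_out(motion=[{"wx": 0.06, "wy": 0, "wz": 0, "dx": 0.08, "dy": 0.16, "dz": 0.8, "gripper": 0}, {"wx": 0.06, "wy": 0, "wz": 0, "dx": 0.08, "dy": 0.16, "dz": 1.6, "gripper": 0}, {"wx": 0.06, "wy": 0, "wz": 0, "dx": 0.08, "dy": 0.16, "dz": 2.1, "gripper": 0}, {"wx": 0.06, "wy": 0, "wz": 0, "dx": 0.08, "dy": 0.16, "dz": 2.1, "gripper": 0}, {"wx": 0.06, "wy": 0, "wz": 0, "dx": 0.08, "dy": 0.16, "dz": 2.1, "gripper": 0}])

```text
time: 13.3
tool_pos: [0.531, 0.1705, 0.1667]
tcp_rot: [3.102, -0.496, 0.0]
ft_force: [-0.8, 0.3, 0.3]
opening: 0.002
```

```bash
python3 -c "
from h import *
fix('red','w11')
im=eyes.get_image('side');cv2.imwrite('pics/s11.png',cv2.resize(im[100:240,220:380],None,fx=4,fy=4))
delta([.5305,.1705,.148])"
```

```text
mark 0.66 [0.5318 0.1686 0.1344]
mask 0.89 757 327.4 224.4 306 346 210 241
ray [0.5343 0.1653 0.137 ]
t 13.55 pos [0.531  0.171  0.1671] units [-0.012  0.024  0.762] w [-0.011 -0.005 -0.   ] F [ 0.02 -0.34  0.15] open -0.001
```

View pics/w11.png

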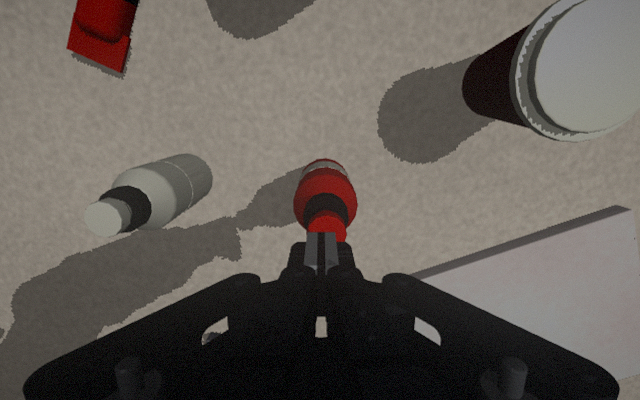

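View pics/s11.png

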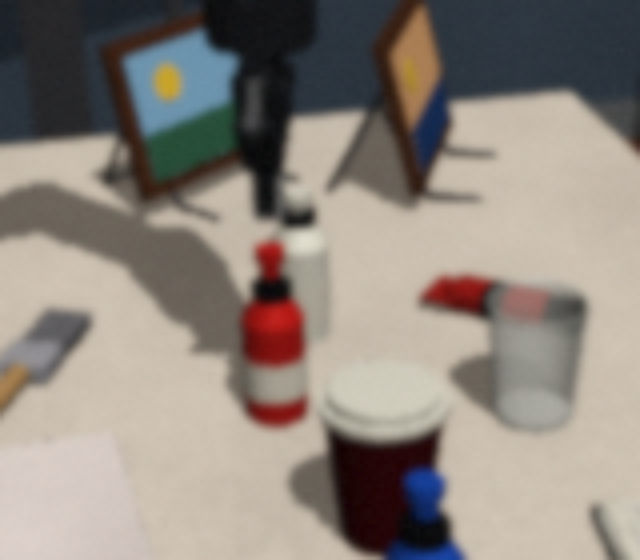

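The tip is over red, with the disc centre near column 327 and the tips at 321. I'll shift about 2.5 mm and push.

carry_out(motion=[{"wx": 0, "wy": 0, "wz": 0, "dx": 0.02, "dy": 0.1, "dz": 0.25, "gripper": 0}, {"wx": 0, "wy": 0, "wz": 0, "dx": 0.02, "dy": 0.1, "dz": 0.5, "gripper": 0}, {"wx": 0, "wy": 0, "wz": 0, "dx": 0.02, "dy": 0.1, "dz": 0.65, "gripper": 0}, {"wx": 0, "wy": 0, "wz": 0, "dx": 0.02, "dy": 0.1, "dz": 0.74, "gripper": 0}, {"wx": 0, "wy": 0, "wz": 0, "dx": 0.02, "dy": 0.1, "dz": 0.78, "gripper": 0}])

```text
time: 14.05
tool_pos: [0.5305, 0.1684, 0.147]
tcp_rot: [-3.102, 0.495, 0.0]
ft_force: [-0.3, 0.5, -0.6]
opening: -0.001
```

carry_out(motion=[{"wx": 0, "wy": 0, "wz": 0, "dx": 0, "dy": 0, "dz": 0.05, "gripper": 0}, {"wx": 0, "wy": 0, "wz": 0, "dx": 0, "dy": 0, "dz": 0.1, "gripper": 0}, {"wx": 0, "wy": 0, "wz": 0, "dx": 0, "dy": 0, "dz": 0.15, "gripper": 0}, {"wx": 0, "wy": 0, "wz": 0, "dx": 0, "dy": 0, "dz": 0.2, "gripper": 0}, {"wx": 0, "wy": 0, "wz": 0, "dx": 0, "dy": 0, "dz": 0.25, "gripper": 0}])

```text
time: 14.55
tool_pos: [0.5308, 0.1685, 0.1413]
tcp_rot: [-3.102, 0.495, -0.001]
ft_force: [-0.7, 0.1, 3.7]
opening: -0.0
```

carry_out(motion=[{"wx": 0, "wy": 0, "wz": 0, "dx": 0, "dy": 0, "dz": 0.05, "gripper": 0}, {"wx": 0, "wy": 0, "wz": 0, "dx": 0, "dy": 0, "dz": 0.1, "gripper": 0}, {"wx": 0, "wy": 0, "wz": 0, "dx": 0, "dy": 0, "dz": 0.15, "gripper": 0}, {"wx": 0, "wy": 0, "wz": 0, "dx": 0, "dy": 0, "dz": 0.2, "gripper": 0}, {"wx": 0, "wy": 0, "wz": 0, "dx": 0, "dy": 0, "dz": 0.25, "gripper": 0}])

```text
time: 15.05
tool_pos: [0.5308, 0.1685, 0.1349]
tcp_rot: [-3.102, 0.495, -0.001]
ft_force: [-0.4, 0.2, 4.5]
opening: 0.003
```

carry_out(motion=[{"wx": 0, "wy": 0, "wz": 0, "dx": 0, "dy": 0, "dz": 0.05, "gripper": 0}, {"wx": 0, "wy": 0, "wz": 0, "dx": 0, "dy": 0, "dz": 0.08, "gripper": 0}, {"wx": 0, "wy": 0, "wz": 0, "dx": 0, "dy": 0, "dz": 0.08, "gripper": 0}])

```text
time: 15.35
tool_pos: [0.5316, 0.1688, 0.1341]
tcp_rot: [-3.101, 0.494, -0.004]
ft_force: [-1.4, -0.1, 9.5]
opening: 0.002
```

carry_out(motion=[{"wx": 0, "wy": 0, "wz": 0, "dx": 0, "dy": 0, "dz": 0.06, "gripper": 0}, {"wx": 0, "wy": 0, "wz": 0, "dx": 0, "dy": 0, "dz": 0.09, "gripper": 0}, {"wx": 0, "wy": 0, "wz": 0, "dx": 0, "dy": 0, "dz": 0.09, "gripper": 0}])

```text
time: 15.65
tool_pos: [0.5329, 0.1692, 0.1343]
tcp_rot: [-3.1, 0.492, -0.01]
ft_force: [-2.2, -0.9, 13.5]
opening: 0.001
```

carry_out(motion=[{"wx": 0, "wy": 0, "wz": 0, "dx": 0, "dy": 0, "dz": -0.15, "gripper": 0}, {"wx": 0, "wy": 0, "wz": 0, "dx": 0, "dy": 0, "dz": -0.5, "gripper": 0}, {"wx": 0, "wy": 0, "wz": 0, "dx": 0, "dy": 0, "dz": -1.5, "gripper": 0}, {"wx": 0, "wy": 0, "wz": 0, "dx": 0, "dy": 0, "dz": -2.5, "gripper": 0}, {"wx": 0, "wy": 0, "wz": 0, "dx": 0, "dy": 0, "dz": -3.6, "gripper": 0}])

```text
time: 16.15
tool_pos: [0.5317, 0.1688, 0.2242]
tcp_rot: [-3.101, 0.492, -0.007]
ft_force: [-0.8, -0.3, 0.3]
opening: 0.002
```

carry_out(motion=[{"wx": 0, "wy": 0, "wz": 0, "dx": -1.5, "dy": 0, "dz": -1, "gripper": 0}, {"wx": 0, "wy": 0, "wz": 0, "dx": -3, "dy": 0, "dz": -1.5, "gripper": 0}, {"wx": 0, "wy": 0, "wz": 0, "dx": -3, "dy": 0, "dz": -1.5, "gripper": 0}, {"wx": 0, "wy": 0, "wz": 0, "dx": -3, "dy": 0, "dz": -1.5, "gripper": 0}])

```text
time: 16.55
tool_pos: [0.4597, 0.1922, 0.2617]
tcp_rot: [-3.101, 0.49, -0.007]
ft_force: [0.8, 0.7, -0.3]
opening: -0.003
```

```bash
python3 -c "
from h import *
delta([.53,.17,.22])
ims=[]
for c in ('side','top','wrist'):
    im=eyes.get_image(c); cv2.imwrite(f'pics/{c}_end.png',im)
    o=manip.get_obs(); p=eyes.camera_params(c)
    for col in ('white','yellow','red','blue'):
        for d in eyes.mark_of(c,col+'_spout_top')[:1]:
            X=np.array(d['location'])
            if c=='wrist':
                T=np.array(p['tool_from_camera']); X=Ro.from_rotvec(o['tcp_rot']).apply(T[:3,:3]@X+T[:3,3])+o['tool_pos']
            else: X=np.array(p['R']).T@(X-np.array(p['t']))
            print(c,col,round(d['score'],2),X.round(4))
im=cv2.imread('pics/side_end.png');cv2.imwrite('pics/s12.png',cv2.resize(im[130:330,240:400],None,fx=3,fy=3))
delta([.53,.17,.22])"
```

```text
t 16.55 pos [0.4597 0.1922 0.2617] units [ 2.943 -0.017  1.681] w [-0.036 -0.048  0.   ] F [ 0.81  0.7  -0.27] open -0.003
side white 0.6 [0.5781 0.2911 0.1245]
side yellow 0.45 [ 0.5057 -0.2525  0.1242]
side red 0.59 [0.5334 0.1717 0.1279]
side blue 0.64 [ 0.5576 -0.1525  0.1348]
top white 0.44 [0.5756 0.2953 0.1284]
top yellow 0.43 [ 0.5033 -0.2534  0.1275]
top red 0.54 [0.5264 0.1669 0.1278]
top blue 0.37 [ 0.5469 -0.1509  0.137 ]
wrist white 0.68 [0.5771 0.2958 0.1264]
wrist red 0.67 [0.5319 0.1695 0.1238]
t 17.3 pos [0.4602 0.192  0.2615] units [ 2.919 -0.025  1.67 ] w [-0.028 -0.046  0.   ] F [ 0.12 -0.49 -0.4 ] open 0.001
```

View pics/s12.png

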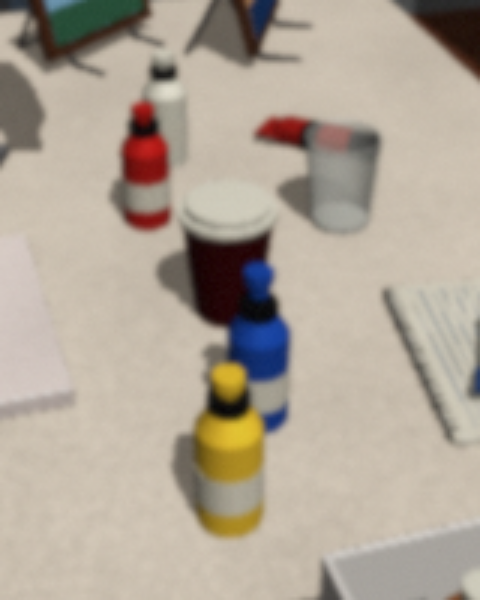

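View pics/top_end.png

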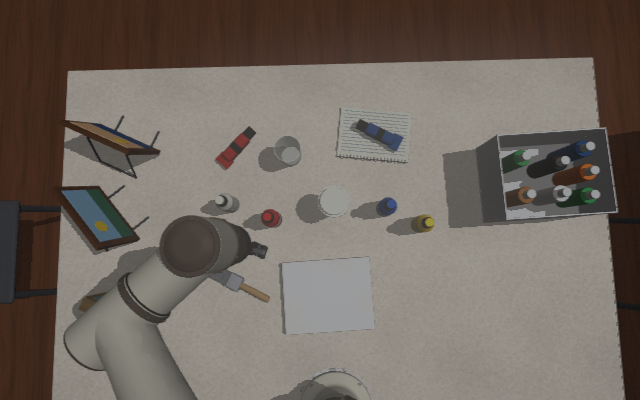

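White, yellow and red are down with their marks at about 0.126, blue is up at about 0.136, and all bottles stand where they began. Handing in.

```bash
python3 -c "
from rig import workorder
print(workorder.finish_job())"
```

```text
the job is handed in; nothing more can be done
None
```

The white, yellow and red spouts are shut, pushed down in that order with the closed fingertips. The blue spout was left open. I handed the job in at about 17.3 s of the 56 s allowed, with the arm clear of everything.

- **Pushes:** Each spout slid at about 4–5 N. I pressed until it stopped moving with the fingertips about 126 mm above the table, the shut height. The last readings were 12–13.5 N.
- **Final heights:** The last marks from the cameras put the three shut spouts at 124–128 mm and blue at 135–137 mm. The marks are good to about 4 mm, and yellow and blue were read only by the side and top cameras.
- **Nothing else moved:** In the last pictures all four bottles stand where they began. The cups, tubes and brush look unmoved, though the arm hides the end of the brush in the top view.
- **Disagreements:** The cameras put each spout's position up to about 7 mm apart. I centred by the wrist picture to within about 2–3 mm. The fingertip also drifted about 2 mm sideways as each spout hit its stop, but no bottle shifted visibly.

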